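# Refit the coolant filter and shut the tank

### The job

The lens edger's coolant tank has been drained and its filter washed: take the long filter cartridge from the drip tray, slide it down over the standpipe in the tank's open chamber, keeping hold of it until it is fully down on its seat, and let go. Then ease the clear lid down until it is fully shut, without slamming it. The lid does not open any further than it stands, so reach in under it at a slant; leave the short cartridge and the other things on the bench where they are.

Things in the scene. Friction and masses are not known exactly. Their poses are not given: they have to be found in the camera images.
- cartridge: the long filter cartridge: a white pleated hollow cylinder with grey end rings, outside diameter 58 (60 at most), bore 29 right through, 100 long, 0.13 to 0.21 kg, rigid; both ends alike. It stands upright in the drip tray. Origin at the centre of its underside, z up along its bore
- short_cartridge: a spare short cartridge of the same diameter and look but only 60 long, standing in the same tray 110 to 165 (centre to centre) from the long one (either may be the nearer). Origin at the centre of its underside. Not to be used
- tray: fixed aluminium drip tray, 290 x 150 outside, 18 high with 3 thick walls and floor; the cartridges stand on its inner floor 3 above the bench. Origin at the centre of its underside, x along its long side
- tank: fixed steel coolant tank: open filter chamber beside a pump deck. Origin at bench height on the standpipe's axis; x to the hinged (far) side, y to the pump. Outside x -100 to +120, y -105 to +235; walls 5 thick, rim 105 above the bench. Chamber inside: x -95 to +115, y -100 to +95, floor 5 above the bench. Pump deck from y +100 on, 111 above the bench
- pump_top (a point): centre of the top of the pump motor, an upright cylinder on the deck, 86 diameter (96 at its foot), 218 above the bench; at x +45, y +168 of the tank. Beside it an elbow pipe at x -65, y +150 to +200 of the tank reaches 166 above the bench
- pipe_top (a point): centre of the standpipe's top, 74 above the bench: the standpipe is a 25 diameter upright steel tube with a tapered nose (17 across at the tip, full 25 from 8 below the tip). Axes as the tank's
- seat (a point): centre of the seat, a flat 66 diameter black disc round the standpipe's foot, 12 above the bench; the cartridge's underside rests on it when fully down (its top is then 112 above the bench). Axes as the tank's
- hinge (a point): middle of the lid's hinge line, 105 above the bench, at x +120 of the tank. The hinge line runs along the tank's y; axes as the tank's
- lid_front (a point): a point fixed to the lid, on its outer (upper) face in the middle above the front skirt: when shut it is 222 from the hinge line towards the tank's -x and 30 above it. Axes: the lid's, which equal the tank's when the lid is shut
- lid (a joint): opening angle of the clear lid, rad: 0 shut on the rim; it starts 0.96 to 1.0 open, stop at 1.0, front edge above the standpipe, about 290 over the bench. A plate 5 thick, 208 wide, upper face 30 above the hinge line when shut; 25 deep skirt; a black lip 80 wide stands 21 out in front. 0.45 kg; friction hinges hold it at any angle; 2 to 4 N square on its outer face 205 from the hinge closes it
- bottle: lens-cleaner bottle, 54 diameter, 150 tall, standing on the bench; bystander, origin at the centre of its underside
- trial_frame: optician's trial frame (two round metal lens cells on a bar, sides folded out), about 140 x 130, 20 high, lying on the bench in front of the tank; bystander, origin under its middle
- screwdriver: screwdriver 170 long lying on the bench; bystander
- brush: brush 180 long lying on the bench; bystander
- job_tray: grey open tray 200 x 130 x 35 with two lens blanks, on the bench; bystander, origin at the centre of its underside
- parts_cup: white cup 64 across, 70 tall, on the bench; bystander, origin at the centre of its underside
Things that resemble listed ones, but are neither listed nor needed, are in the scene too. What is shaped like the cartridge but green is not meant.

How it is judged:
By the outcome, as a careful person would: the job done as asked, in the order asked, and still so for the second after the job is handed in, with the robot touching nothing.
It also fails if it takes over 72 s, if anything falls off the work surface, if the arm or the gripper's body presses on something with over 40 N, if the wrist force passes 120 N, or if a joint passes its speed limit or range.

### The arm

A 6-joint arm with a two-finger parallel gripper is mounted at the origin on the work surface. World frame = base frame: x ahead of the robot, y to its left, z up, the work surface at z = 0. Lengths are in m, angles in rad, forces in N, time in s.
With the tool pointing down it reaches from about 0.325 to 0.775 m from the base axis. Payload 5.5 kg.
Tool frame: the origin (TCP) lies between the finger pads; the fingertips stand 8 mm ahead of it and the grasp point (between the pads) lies 11 mm behind it (tcp_to_tips is the distance from the TCP to the fingertips, in m); z points along the fingers, y is the line along which they close (so a half turn about z gives the same grasp; the last joint's range is limited). The gripper opens to 88 mm and grips with 3 to 60 N. Pads are 20 mm wide; open, the fingers measure 115 mm over their backs; the gripper's body (75 mm by 178 mm) begins 61 mm behind the grasp point.
Start: joints at [-1.386, 0.091, 1.231, -0, 1.82, -0.057], TCP at [0.144, -0.583, 0.231] pointing down, gripper open.
Joint ranges: [-2.87, 2.87], [-0.86, 2.18], [0.17, 2.46], [-1.51, 4.65], [0.06, 2.69], [-2.65, 2.65]. Speed limits (rad/s): [2.57, 2.57, 3.01, 3.14, 3.14, 3.14].

### API

Orientations are given as a unit quaternion [w, x, y, z].
In Python, from bench import * gives the robot as it stands. Calls block until the motion is done:
- move_to(position, orientation): joint-space move of the TCP to a pose.
- move_l(position, speed=0.15, orientation=None): straight line of the TCP; orientation=None keeps the orientation; speed is the mean speed in m/s.
- movej(angles): joint-space move.
- gripper_open() and close(): open the fingers fully, or close them until they stop; the grip force is fixed at half the most.
- hold(seconds).
- inverse_kinematics(position, orientation): joint angles nearest the present ones, or None.
- state(): the state.
- get_image(name): name is "side" or "top"; returns a dict with "frame" (400x640x3 uint8, blue, green, red), "depth" (400x640 float32, m along the optical axis (not along the pixel's ray), 0 where there is no reading), "camera_matrix" (3x3 intrinsics, pixels), "k1" (the pictures are not rectified: a ray, as slopes to the right and down, at radius r is drawn at 1 + k1 r^2 times it, then the intrinsics apply), "view" (4x4, takes a point from world to camera coordinates). Camera axes: x right, y up, looking along -z (the intrinsics and any distortion apply to the point x, -y, -z); pixel columns grow to the right and rows downward; lengths in m; the calibration is good to about 2 mm. A picture is of the moment at which its call begins.
A pose or a line that the arm cannot do raises IKError and nothing moves.
- job_done(): hands the job in; it is judged then, once.
The state is a dict: "time": time; "joint_pos": joint angles; "dq": joint speeds; "joint_torque": joint torques, N m; "ee_pos": TCP position; "ee_rot": TCP orientation; "ft_force": force on the tool from outside, world axes, zero at the start; "moment": the same for the moment, N m; "finger_gap": finger opening in m; "finger_force": force on a finger pad.
Only numpy, scipy, OpenCV 4.12 (cv2) and the standard library are available. Lean on these libraries where they do the work, as an engineer would, in place of code of your own. Each camera call takes 0.05 s, during which the arm holds its last target. There are 200 camera calls.

## Working session

There is one attempt and no reset: what is moved stays moved. The work goes in short steps, each a Python script; the robot and the scene stay as the last script left them, time stands still between calls to the robot, and variables do not carry over. Pictures are saved under pics/ and viewed, at most 10 in all, crops included, and the job is handed in when it is done.

```bash
ls; mkdir -p pics; cat > h.py <<'E'
from bench import *
import numpy as np, cv2
from scipy.spatial.transform import Rotation as R
def pts(im):
    d=im["depth"];h,w=d.shape;K=np.array(im["camera_matrix"]);v,u=np.mgrid[:h,:w]
    return ray(im,u,v)*d[...,None]
def ray(im,u,v):
    K=np.array(im["camera_matrix"]);k=im["k1"]
    xd=(np.asarray(u)-K[0,2])/K[0,0];yd=(np.asarray(v)-K[1,2])/K[1,1]
    rd=np.hypot(xd,yd);r=rd.copy()
    for _ in range(20): r=rd/(1+k*r*r)
    s=1/(1+k*r*r)
    return np.stack([xd*s,-yd*s,-np.ones_like(xd*s)],-1)
def world(im,pc):
    V=np.array(im["view"]);return (pc-V[:3,3])@V[:3,:3]
def onplane(im,u,v,z):
    V=np.array(im["view"]);c=-V[:3,:3].T@V[:3,3];d=ray(im,u,v)@V[:3,:3]
    return c+d*((z-c[2])/d[...,2])[...,None]
E
cat > look.py <<'E'
from h import *
import pickle,sys
for n in("top","side"):
    im=get_image(n);pickle.dump(im,open(n+".pkl","wb"))
    f=f"pics/{n}{sys.argv[1]}.png";cv2.imwrite(f,cv2.resize(im["frame"],(800,500)))
    V=np.array(im["view"]);print(n,-V[:3,:3].T@V[:3,3],im["k1"],im["camera_matrix"])
E
python3 look.py 0; python3 -c "
from h import *
print(state())"
```

```text
pics
top [0.41566757 0.04520568 1.4726134 ] 0.02637862484279036 [[459.15373313   0.         318.53003927]
 [  0.         459.15373313 201.92584323]
 [  0.           0.           1.        ]]
side [-0.08545972  0.70995219  1.06146293] -0.050100787712209646 [[391.82289526   0.         322.82886086]
 [  0.         391.82289526 200.18385003]
 [  0.           0.           1.        ]]
{'time': 0.1, 'joint_pos': array([-1.38569856e+00,  9.17949644e-02,  1.23174489e+00, -1.26445238e-05,
        1.81978188e+00, -5.67052944e-02]), 'dq': array([ 0.00034981, -0.00253293, -0.00282186, -0.00064864, -0.00114482,
       -0.00078437]), 'joint_torque': array([ 3.16976228e-03, -4.47859383e+01, -4.07568169e+01,  7.00763706e-02,
        2.84436950e-02, -1.04880562e-04]), 'ee_pos': array([ 0.14361892, -0.58230985,  0.22962472]), 'ee_rot': array([-8.62365612e-04,  9.92700124e-01,  1.20605622e-01, -6.15781007e-05]), 'ft_force': array([ 0.04941224, -0.50039613,  0.27755436]), 'moment': array([ 0.02873262,  0.05707018, -0.00647211]), 'finger_force': 0.0, 'finger_gap': 0.0879476193145988}
```

View pics/top0.png

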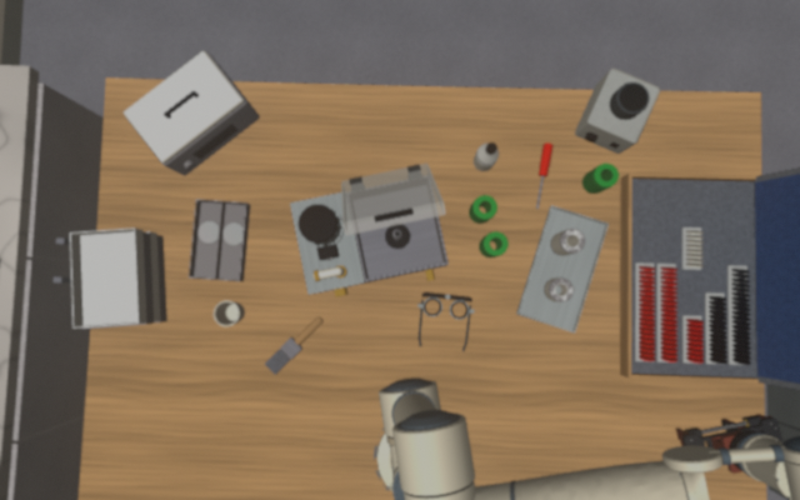

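View pics/side0.png

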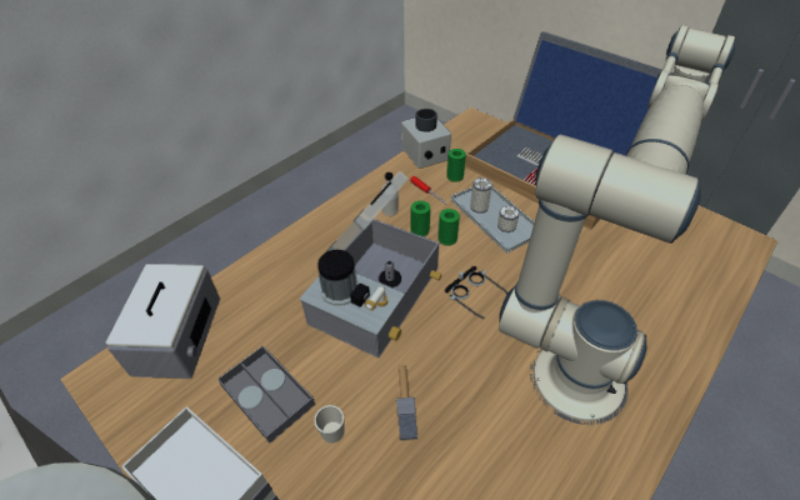

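The top view shows the long cartridge at about (571,241) and the short one at (559,289), both px in the 800 px picture. The standpipe is at (398,235), the tank's front edge runs from (310,293) to (446,265), and the lid lip is near (393,215). The side view confirms that the far cartridge, at (481,195), is the tall one.

```bash
cat > m.py <<'E'
from h import *
import pickle
T=pickle.load(open("top.pkl","rb"));S=pickle.load(open("side.pkl","rb"))
W=world(T,pts(T)); WS=world(S,pts(S))
def win(x0,x1,y0,y1):
    m=np.zeros((400,640),bool);m[int(y0*.8):int(y1*.8),int(x0*.8):int(x1*.8)]=1;return m
for n,w,h in(("long",win(545,600,215,265),.103),("short",win(535,585,270,312),.063)):
    m=w&(abs(W[...,2]-h)<.012); v,u=np.nonzero(m)
    P=onplane(T,u,v,h)[:,:2]
    c,r=cv2.minEnclosingCircle(P.astype(np.float32))
    print(n,m.sum(),c,r,P.mean(0),np.median(W[m][:,2]),W[m][:,2].max())
# same in side view
for n,lo,hi,c0 in(("longS",.09,.115,None),):
    m=(WS[...,2]>lo)&(WS[...,2]<hi)&win(465,500,165,200);v,u=np.nonzero(m)
    P=onplane(S,u,v,.103)[:,:2];print(n,m.sum(),cv2.minEnclosingCircle(P.astype(np.float32)),WS[m][:,2].max())
# pipe
w=win(380,420,218,255)
m=w&(W[...,2]>.055)&(W[...,2]<.085);v,u=np.nonzero(m);P=onplane(T,u,v,.074)[:,:2]
print("pipe",m.sum(),P.mean(0),cv2.minEnclosingCircle(P.astype(np.float32)),W[m][:,2].max())
ws=win(375,405,250,290);m=ws&(WS[...,2]>.06)&(WS[...,2]<.09)
print("pipeS",m.sum(),WS[m].mean(0),WS[m].max(0),WS[m].min(0))
# tank rim/deck
m=win(280,455,220,305)&(W[...,2]>.095)&(W[...,2]<.118)
v,u=np.nonzero(m);cols=np.unique(u);F=[]
for c in cols:
    vv=v[u==c].max();F.append(onplane(T,np.array([c]),np.array([vv+.5]),.106)[0,:2])
F=np.array(F);
for _ in range(6):
    p=np.polyfit(F[:,1],F[:,0],1);e=F[:,0]-np.polyval(p,F[:,1]);k=abs(e-np.median(e))<max(1.5*np.median(abs(e)),.002);F=F[k]
print("front x=p0*y+p1",p,len(F),F[:,1].min(),F[:,1].max(), "yaw",np.arctan(-p[0]))
# pump top, right rim
m=win(280,360,190,260)&(W[...,2]>.205)&(W[...,2]<.23);v,u=np.nonzero(m);P=onplane(T,u,v,.218)[:,:2]
print("pump",m.sum(),cv2.minEnclosingCircle(P.astype(np.float32)),P.mean(0))
m=win(340,450,160,235)&(W[...,2]>.13)
print("lid z",m.sum(),W[m].max(0))
# bottle, green, frame heights
hsv=cv2.cvtColor(T["frame"],cv2.COLOR_BGR2HSV);g=cv2.inRange(hsv,(45,100,40),(75,255,255))
n,l,st,ce=cv2.connectedComponentsWithStats(g)
for i in range(1,n):
    if st[i,4]>80: 
        k=l==i;z=W[k][:,2];t=k&(W[...,2]>z.max()-.01);print("green",W[t].mean(0))
m=win(470,500,140,170)&(W[...,2]>.08);print("bottle",W[m].mean(0),W[m].max(0))
E
python3 m.py
```

```text
long 258 (0.5451445579528809, -0.34108099341392517) 0.03087456524372101 [ 0.54438941 -0.34195146] 0.10350073340627206 0.11095520778270627
short 255 (0.4271133840084076, -0.3269903063774109) 0.031568944454193115 [ 0.42731252 -0.3271235 ] 0.06327457360896728 0.07104673999695424
longS 136 ((0.5365315675735474, -0.3423148989677429), 0.03727022930979729) 0.10954782291822643
pipe 52 [0.5525179  0.07385206] ((0.5525165796279907, 0.07385064661502838), 0.011752067133784294) 0.08207210136883339
pipeS 40 [0.55001556 0.07599271 0.06974623] [0.56487645 0.08531802 0.07505723] [0.54076997 0.06474662 0.06202609]
front x=p0*y+p1 [-0.24117814  0.46825241] 69 -0.04350455327930064 0.2254629077399317 yaw 0.23665865616058024
pump 821 ((0.5772202610969543, 0.21897712349891663), 0.07685282826423645) [0.56149162 0.24121786]
lid z 3311 [0.71327421 0.20750032 1.4726134 ]
green [ 0.70400465 -0.42132206  0.10088795]
green [0.41566757 0.04520568 1.4726134 ]
green [0.41566757 0.04520568 1.4726134 ]
bottle [ 0.74288788 -0.13504812  0.13073093] [0.77778555 0.04520568 1.4726134 ]
```

```bash
cat > geo.py <<'E'
from h import *
YAW=.2367; PIPE=np.array([.553,.0742]); CART=np.array([.545,-.343])
ex=np.array([np.cos(YAW),np.sin(YAW),0]); ey=np.array([-np.sin(YAW),np.cos(YAW),0]); ez=np.array([0,0,1.])
def tank(x,y,z): return np.r_[PIPE,0]+x*ex+y*ey+z*ez
A=np.radians(45)
def rot(az,a,s=1):
    z=np.array([np.sin(a)*np.cos(az),np.sin(a)*np.sin(az),-np.cos(a)]);y=s*np.array([-np.sin(az),np.cos(az),0])
    q=R.from_matrix(np.c_[np.cross(y,z),y,z]).as_quat();return q[[3,0,1,2]],z
def tcp(G,az,a=A,s=1):      # grasp point -> (position, quaternion)
    q,z=rot(az,a,s);return G+.011*z,q
E
python3 - <<'E'
from geo import *
g=np.r_[CART,.003+.082]
for s in(1,-1):
  for a in(np.radians(45),np.radians(40)):
    for az in (-.56,-.3,-.8):
      q,z=rot(az,a,s)
      print(s,round(a,2),az,[None if (r:=inverse_kinematics(*p)) is None else np.round(r,2) for p in (tcp(g-.11*z,az,a,s),tcp(g,az,a,s),tcp(g+.16*ez,az,a,s))])
    for az in(YAW,):
      print(' tank',[None if (r:=inverse_kinematics(*p)) is None else np.round(r,2) for p in (tcp(tank(-.15,0,.23),az,a,s),tcp(tank(0,0,.2),az,a,s),tcp(tank(0,0,.094),az,a,s))])
for s in (1,-1):
    q,_=rot(YAW,0,s);print([None if (r:=inverse_kinematics(p,q)) is None else np.round(r,2) for p in (tank(.045,0,.4),tank(.05,0,.3),tank(-.085,0,.13))])
E
```

```text
1 0.79 -0.56 [array([-0.67, -0.68,  2.17,  0.1 ,  0.87, -1.71]), array([-0.65, -0.34,  2.08,  0.1 ,  0.62, -1.72]), array([-0.65, -0.44,  1.86,  0.08,  0.93, -1.68])]
1 0.79 -0.3 [array([-0.89, -0.61,  2.12,  0.49,  0.99, -2.3 ]), array([-0.79, -0.3 ,  2.05,  0.51,  0.74, -2.32]), array([-0.79, -0.4 ,  1.84,  0.4 ,  1.02, -2.15])]
1 0.79 -0.8 [array([-0.45, -0.62,  2.13, -0.32,  0.9 , -1.11]), array([-0.51, -0.31,  2.06, -0.34,  0.66, -1.09]), array([-0.51, -0.41,  1.84, -0.25,  0.96, -1.22])]
 tank [None, array([-0.04, -0.71,  2.12,  0.24,  0.98, -1.91]), array([-0.04, -0.66,  2.28,  0.28,  0.78, -1.98])]
1 0.7 -0.56 [array([-0.66, -0.58,  2.06,  0.08,  0.97, -1.69]), array([-0.64, -0.3 ,  2.01,  0.08,  0.73, -1.69]), array([-0.64, -0.38,  1.78,  0.06,  1.04, -1.66])]
1 0.7 -0.3 [array([-0.85, -0.53,  2.03,  0.39,  1.06, -2.21]), array([-0.76, -0.26,  1.98,  0.4 ,  0.82, -2.22]), array([-0.76, -0.34,  1.76,  0.33,  1.1 , -2.09])]
1 0.7 -0.8 [array([-0.47, -0.54,  2.03, -0.25,  0.99, -1.18]), array([-0.52, -0.27,  1.99, -0.26,  0.76, -1.17]), array([-0.52, -0.35,  1.76, -0.2 ,  1.06,
[... 963 characters left out ...]
  0.93]), array([-0.76, -0.26,  1.98,  0.4 ,  0.82,  0.92]), array([-0.76, -0.34,  1.76,  0.33,  1.1 ,  1.05])]
-1 0.7 -0.8 [array([-0.47, -0.54,  2.03, -0.25,  0.99,  1.96]), array([-0.52, -0.27,  1.99, -0.26,  0.76,  1.97]), array([-0.52, -0.35,  1.76, -0.2 ,  1.06,  1.88])]
 tank [None, array([-0.03, -0.64,  2.04,  0.19,  1.06,  1.27]), array([-0.03, -0.59,  2.2 ,  0.22,  0.86,  1.22])]
[array([ 0.08,  0.21,  0.79, -0.  ,  2.14, -1.72]), array([ 0.09,  0.14,  1.06, -0.  ,  1.95, -1.72]), array([ 0.04, -0.25,  1.73, -0.  ,  1.66, -1.76])]
[array([ 0.08,  0.21,  0.79, -0.  ,  2.14,  1.42]), array([ 0.09,  0.14,  1.06, -0.  ,  1.95,  1.42]), array([ 0.04, -0.25,  1.73, -0.  ,  1.66,  1.38])]
```

```bash
cat > grasp.py <<'E'
from geo import *
az=-.56;s=-1;g=np.r_[CART,.085];q,z=rot(az,A,s)
move_to(*tcp(g-.11*z,az,A,s))
move_l(tcp(g,az,A,s)[0],speed=.1)
close();st=state();print(st["finger_gap"],st["finger_force"],st["ft_force"],st["ee_pos"],tcp(g,az,A,s)[0])
move_l(tcp(g+.13*ez,az,A,s)[0],speed=.12)
st=state();print(st["time"],st["finger_gap"],st["ft_force"],st["ee_pos"])
for x,y in((-.03,-.25),(-.03,-.2),(-.03,-.13),(0,-.15)):
    print(x,y,inverse_kinematics(*tcp(tank(x,y,.2),YAW,A,s)))
E
python3 grasp.py && python3 look.py 1
```

```text
0.05815626043676287 29.95421565603465 [-0.42689194 -0.60600122  1.79168967] [ 0.5517466  -0.34737182  0.07779812] [ 0.5515901  -0.34713166  0.07722183]
4.7917 0.058163074304504445 [ 0.40347691 -0.82115593 -1.20692046] [ 0.55122527 -0.3468429   0.20543697]
-0.03 -0.25 [-0.65599975 -0.38622837  1.90684506  0.64728817  1.1510261   0.55151216]
-0.03 -0.2 [-0.5746566  -0.49531639  1.98518109  0.60338644  1.12841211  0.64375694]
-0.03 -0.13 [-0.43344988 -0.63664471  2.07662113  0.51647978  1.09594699  0.80598261]
0 -0.15 [-0.42568329 -0.51575399  1.99908793  0.52366028  1.05448423  0.78910757]
top [0.41566757 0.04520568 1.4726134 ] 0.02637862484279036 [[459.15373313   0.         318.53003927]
 [  0.         459.15373313 201.92584323]
 [  0.           0.           1.        ]]
side [-0.08545972  0.70995219  1.06146293] -0.050100787712209646 [[391.82289526   0.         322.82886086]
 [  0.         391.82289526 200.18385003]
 [  0.           0.           1.        ]]
```

View pics/side1.png

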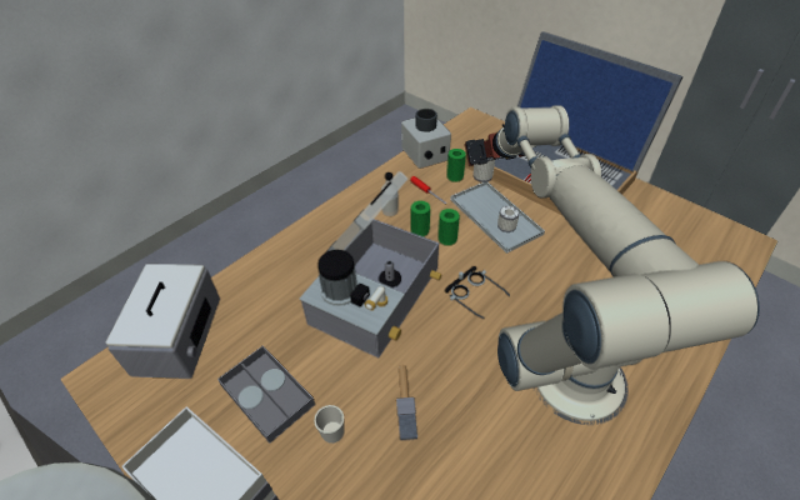

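The long cartridge is held and upright at about (483,170), and the short one is still in the tray at (508,218). Next I carry it in from the tank's -y side.

```bash
cat > carry.py <<'E'
from geo import *
s=-1
p,q=tcp(tank(-.03,-.25,.215),YAW,A,s); move_l(p,speed=.12,orientation=q)
move_l(tcp(tank(-.03,-.12,.208),YAW,A,s)[0],speed=.12)
move_l(tcp(tank(0,0,.200),YAW,A,s)[0],speed=.1)
st=state();print(st["time"],st["finger_gap"],st["ft_force"],st["ee_pos"],tcp(tank(0,0,.2),YAW,A,s)[0])
E
python3 carry.py && python3 look.py 2; python3 - <<'E'
import cv2
for n,(x,y) in(("side",(230,140)),("top",(240,90))):
    i=cv2.imread(f"pics/{n}2.png");
    import pickle;f=pickle.load(open(n+".pkl","rb"))["frame"]
    cv2.imwrite(f"pics/{n}2c.png",cv2.resize(f[y:y+120,x:x+160],(800,600),interpolation=cv2.INTER_CUBIC))
E
```

```text
9.1417 0.05823030525805932 [ 0.76630926 -0.88860389 -2.12645814] [0.56060896 0.07565358 0.19221995] [0.5605613  0.07602395 0.19222183]
top [0.41566757 0.04520568 1.4726134 ] 0.02637862484279036 [[459.15373313   0.         318.53003927]
 [  0.         459.15373313 201.92584323]
 [  0.           0.           1.        ]]
side [-0.08545972  0.70995219  1.06146293] -0.050100787712209646 [[391.82289526   0.         322.82886086]
 [  0.         391.82289526 200.18385003]
 [  0.           0.           1.        ]]
```

View pics/side2c.png

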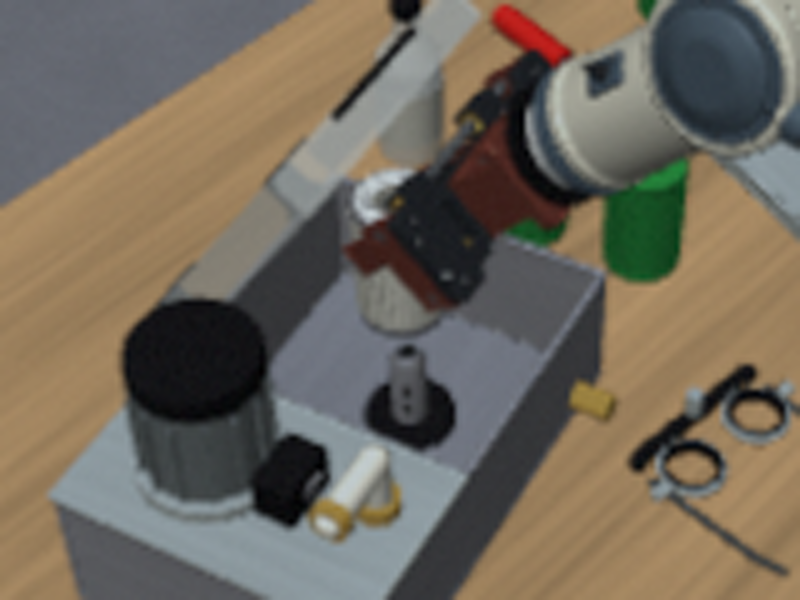

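View pics/top2c.png

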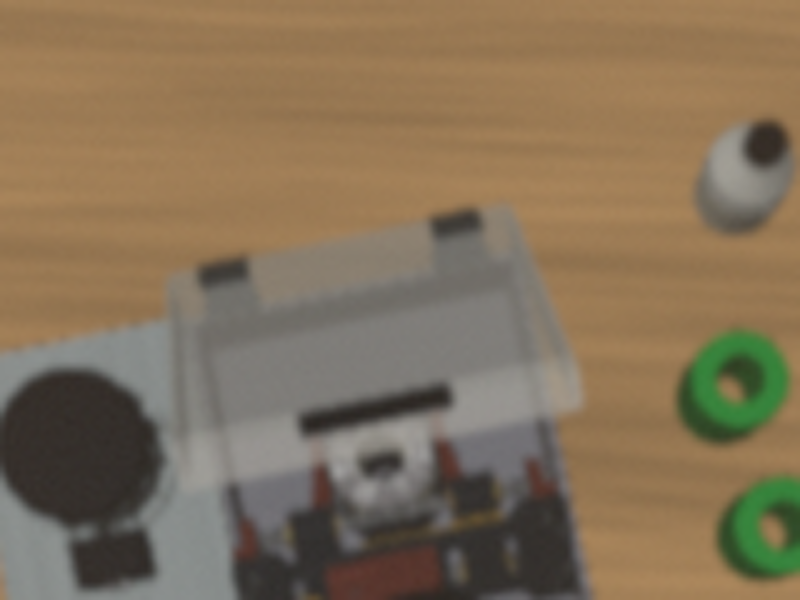

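In the side crop the cartridge hangs upright above the standpipe: bore at crop (385,195), pipe tip at (407,352). In the top crop the bore is at (382,455), just in front of the lip at (375,408), and the lid is untouched.

```bash
python3 - <<'E'
from geo import *
import pickle
T=pickle.load(open("top.pkl","rb"));S=pickle.load(open("side.pkl","rb"))
f=lambda im,u,v,o,z: onplane(im,np.array([o[0]+u/5-.4]),np.array([o[1]+v/5-.4]),z)[0]
print("want",tank(0,0,0))
print("bore top",f(T,382,457,(240,90),.218),"side",f(S,388,197,(230,140),.218))
print("pipe side",f(S,407,354,(230,140),.074))
W=world(S,pts(S));m=np.zeros((400,640),bool);m[180:208,298:322]=1
hsv=cv2.cvtColor(S["frame"],cv2.COLOR_BGR2HSV)
# cartridge axis at low level: visible side columns at z~.13
for z0 in(.125,.135,.145):
    k=m&(abs(W[...,2]-z0)<.005)&(np.hypot(W[...,0]-.553,W[...,1]-.074)<.045);P=W[k][:,:2]
    M=np.c_[2*P,np.ones(len(P))];c=np.linalg.lstsq(M,(P**2).sum(1),rcond=None)[0] if len(P)>5 else None
    print(z0,len(P),c,P.mean(0) if len(P) else 0)
E
```

```text
want [0.553  0.0742 0.    ]
bore top [0.55347479 0.07546874 0.218     ] side [0.55872653 0.07604917 0.218     ]
pipe side [0.5513591  0.07297855 0.074     ]
0.125 32 [ 0.55247986  0.07590733 -0.31025346] [0.53582038 0.08904954]
0.135 31 [ 0.55256797  0.07589037 -0.31032776] [0.54259924 0.09639387]
0.145 30 [ 0.55114951  0.08307759 -0.31022465] [0.54188262 0.09698152]
```

```bash
cat > ins.py <<'E'
from geo import *
s=-1;f0=state()["ft_force"]
for z in(.165,.157,.152,.147,.142,.137,.13,.12,.11,.101,.097,.095,.0935,.0925):
    move_l(tcp(tank(0,0,z),YAW,A,s)[0],speed=.05)
    st=state();df=st["ft_force"]-f0;print(z,np.round(df,1),np.round(st["ee_pos"][2]-tcp(tank(0,0,z),YAW,A,s)[0][2],4),round(st["time"],1))
    if np.linalg.norm(df)>15:print("stop");break
E
python3 ins.py
```

```text
0.165 [ 0.5  0.9 -0.1] 0.0005 10.1
0.157 [ 0.4  0.2 -0.9] -0.0008 10.4
0.152 [ 0.8  0.5 -0.5] -0.0007 10.7
0.147 [ 0.4  0.1 -0.2] -0.0007 10.9
0.142 [-0.4 -0.1 -0.8] -0.0007 11.2
0.137 [ 0.3 -0.6 -0.8] -0.0007 11.4
0.13 [ 0.4  0.1 -0.8] -0.0008 11.7
0.12 [ 0.1 -0.3 -0.5] -0.0009 12.0
0.11 [-0.2 -0.7 -0.6] -0.0009 12.4
0.101 [-0.1 -1.4 -1.4] -0.001 12.7
0.097 [-0.9 -2.5 -1.4] -0.0005 13.0
0.095 [-0.8 -2.9 -0.1] 0.0 13.2
0.0935 [-5.8 -4.4  4.4] 0.0012 13.5
0.0925 [-9.2 -5.4  7.7] 0.0021 13.7
```

```bash
cat > rel.py <<'E'
from geo import *
s=-1;q,z=rot(YAW,A,s)
move_l(tcp(tank(0,0,.0937),YAW,A,s)[0],speed=.02)
gripper_open();print(state()["finger_gap"],state()["ft_force"])
G=tank(0,0,.0937)
move_l(tcp(G-.07*z,YAW,A,s)[0],speed=.1);print(state()["ft_force"])
move_l(tcp(tank(-.05,-.02,.19),YAW,A,s)[0],speed=.12)
move_l(tcp(tank(-.05,-.24,.25),YAW,A,s)[0],speed=.2)
print(state()["time"])
for x,y,zz in((.05,-.24,.42),(.09,0,.42),(.09,0,.32)):print(inverse_kinematics(tank(x,y,zz),rot(YAW,0,s)[0]))
E
python3 rel.py && python3 look.py 3; python3 - <<'E'
import cv2,pickle
f=pickle.load(open("side.pkl","rb"))["frame"];a=cv2.resize(f[140:260,230:390],(400,300),interpolation=cv2.INTER_CUBIC)
f=pickle.load(open("top.pkl","rb"))["frame"];b=cv2.resize(f[100:220,230:390],(400,300),interpolation=cv2.INTER_CUBIC)
cv2.imwrite("pics/c3.png",cv2.hconcat([a,b]))
E
```

```text
0.08778607563452512 [-0.01396773  0.07634181 -0.61402476]Traceback (most recent call last):
  File "rel.py", line 6, in <module>
    move_l(tcp(G-.07*z,YAW,A,s)[0],speed=.1);print(state()["ft_force"])
    ~~~~~~^^^^^^^^^^^^^^^^^^^^^^^^^^^^^^^^^^
bench.IKError: the arm cannot follow that straight line within its joint ranges
```

View pics/c3.png

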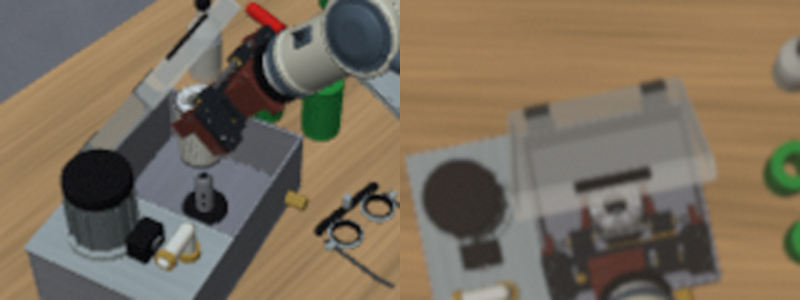

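The release worked (gap 88 mm), but the retreat line is out of joint range and the picture just viewed is the old one, from before insertion. I'll withdraw straight up, with the fingers sliding past the cartridge.

```bash
python3 - <<'E'
s=open('rel.py').read().split('\n')
s=[l for l in s if 'gripper_open' not in l and '.0937),YAW,A,s)[0],speed=.02' not in l]
s='\n'.join(s).replace("G-.07*z","tank(0,0,.17)").replace("tank(-.05,-.02,.19)","tank(-.01,-.02,.195)").replace("tank(-.05,-.24,.25)","tank(-.03,-.24,.22)")
open('rel.py','w').write(s)
E
python3 rel.py && python3 look.py 4; python3 - <<'E'
import cv2,pickle
f=pickle.load(open("side.pkl","rb"))["frame"];a=cv2.resize(f[140:260,230:390],(400,300),interpolation=cv2.INTER_CUBIC)
f=pickle.load(open("top.pkl","rb"))["frame"];b=cv2.resize(f[100:220,230:390],(400,300),interpolation=cv2.INTER_CUBIC)
cv2.imwrite("pics/c4.png",cv2.hconcat([a,b]))
E
```

```text
[-0.63564133 -0.32917664 -0.12113014]
17.2333
[-2.70839336e-01  5.01034434e-01  3.86714924e-01 -4.44089210e-16
  2.25384330e+00  1.06325699e+00]
[ 9.51852252e-02  3.93863222e-01  5.28489096e-01 -4.44089210e-16
  2.21924034e+00  1.42928155e+00]
[ 9.51852252e-02  2.67874047e-01  8.72760016e-01 -4.44089210e-16
  2.00095859e+00  1.42928155e+00]
top [0.41566757 0.04520568 1.4726134 ] 0.02637862484279036 [[459.15373313   0.         318.53003927]
 [  0.         459.15373313 201.92584323]
 [  0.           0.           1.        ]]
side [-0.08545972  0.70995219  1.06146293] -0.050100787712209646 [[391.82289526   0.         322.82886086]
 [  0.         391.82289526 200.18385003]
 [  0.           0.           1.        ]]
```

View pics/c4.png

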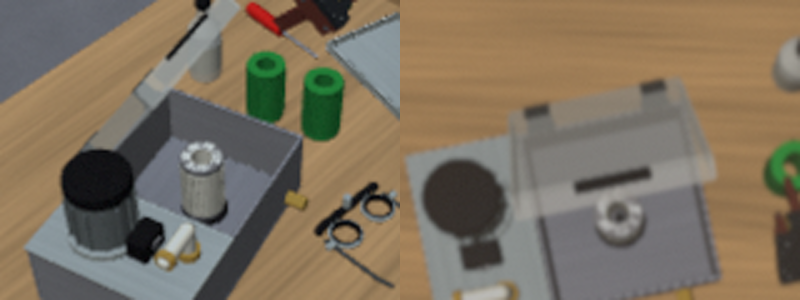

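The cartridge stands on its seat, hollow top at crop-left (203,158) and crop-right (620,215), with the tray things and lid undisturbed. Next is the lid.

```bash
cat > lid.py <<'E'
from geo import *
import pickle
T=pickle.load(open("top.pkl","rb"));W=world(T,pts(T))
m=(np.hypot(*(W[...,:2]-PIPE).transpose(2,0,1))<.033)&(W[...,2]>.08)&(W[...,2]<.16);P=W[m];P=P[P[:,2]>.1]
print("cart top z",np.median(P[:,2]),P[:,:2].mean(0))
s=-1;q,_=rot(YAW,0,s)
close()
move_to(tank(.05,-.24,.42),q)
move_l(tank(.13,0,.42),speed=.2)
f0=state()["ft_force"]
def pose(th,y=-.0025):
    x=.12-.205*np.cos(th)+.03*np.sin(th)+.010; z=.105+.205*np.sin(th)+.03*np.cos(th)+.008
    return tank(x,y,z)
move_l(pose(1.12)+.03*ex,speed=.15);move_l(pose(1.12),speed=.1)
for th in list(np.arange(1.08,.035,-.05))+[.03,.015,.005,-.003,-.008]:
    move_l(pose(th),speed=.04)
    st=state();df=st["ft_force"]-f0;print(round(th,3),np.round([df@ex,df@ey,df[2]],1),round(st["time"],1))
    if np.linalg.norm(df)>(14 if th>.05 else 9):print("stop");break
E
python3 lid.py; python3 look.py 5 >/dev/null
```

```text
cart top z 0.11225912627006127 [0.54903793 0.07391384]
1.08 [-0.9 -0.1  0.4] 23.2
1.03 [-0.7  0.   0. ] 23.6
0.98 [ 0.7  0.3 -0.1] 24.0
0.93 [ 0.1 -0.6  0.2] 24.4
0.88 [ 0.1 -1.2  0.6] 24.8
0.83 [-0.4  1.2  0.6] 25.2
0.78 [-1.   0.5  0. ] 25.7
0.73 [0.1 0.5 0.3] 26.1
0.68 [ 0.  -0.   0.2] 26.5
0.63 [ 0.6 -0.  -0.2] 26.9
0.58 [-0.5  0.4 -0.6] 27.3
0.53 [-0.2  0.2 -0.1] 27.7
0.48 [-0.5  0.1 -0. ] 28.1
0.43 [-0.5  0.5 -0.2] 28.5
0.38 [-0.7 -0.2 -0.2] 28.9
0.33 [ 0.5 -0.2 -0.6] 29.3
0.28 [-0.1  0.5  0.2] 29.7
0.23 [-0.   0.6  0.5] 30.1
0.18 [ 0.2  0.1 -0.1] 30.6
0.13 [-0.5 -0.5  0.6] 31.0
0.08 [-0.3  0.6 -0.1] 31.4
0.03 [-0.5 -0.7  0.7] 31.8
0.015 [-0.6  0.2  0.9] 32.0
0.005 [-0.1 -0.4 -0.1] 32.3
-0.003 [-1.6  0.6  4.8] 32.5
-0.008 [-2.6  0.1  9.8] 32.8
stop
```

View pics/side5.png

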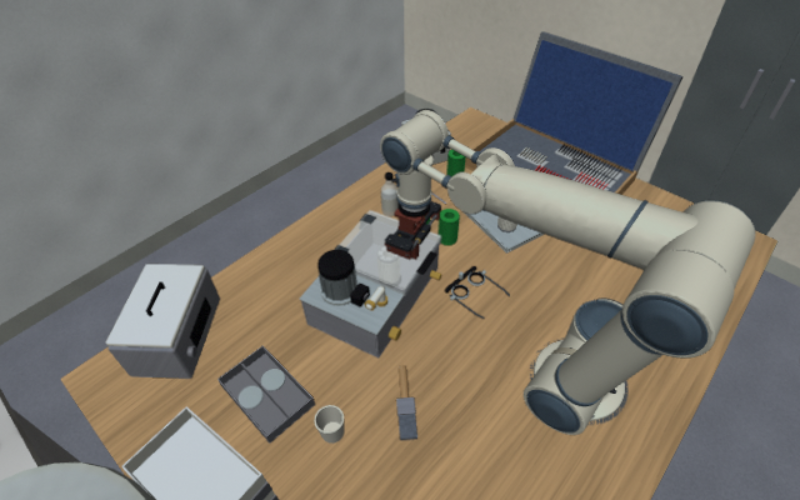

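The lid is down over the cartridge at about (385,260), under the fingers. I'll lift clear and check that it is fully shut.

```bash
python3 - <<'E'
from geo import *
p=state()["ee_pos"]
move_l(p+[0,0,.12],speed=.1)
move_l(np.r_[tank(-.03,-.3,0)[:2],.3],speed=.2);hold(.5)
print(state()["time"],state()["ft_force"])
E
python3 look.py 6 >/dev/null; python3 - <<'E'
from geo import *
import pickle
T=pickle.load(open("top.pkl","rb"));W=world(T,pts(T))
L=(W-tank(0,0,0));X=L@ex;Y=L@ey
for a,b in((-.12,-.106),(-.1,-.07),(-.06,-.04),(.04,.07),(.08,.11)):
    m=(X>a)&(X<b)&(abs(Y)<.08)&(W[...,2]>.05)&(W[...,2]<.3);m2=m&(abs(Y)<.035);print(a,m.sum(),np.percentile(W[m][:,2],[10,50,90]),np.percentile(W[m2][:,2],[10,50,90]))
f=pickle.load(open("side.pkl","rb"))["frame"];a=cv2.resize(f[140:260,230:390],(400,300),interpolation=cv2.INTER_CUBIC)
f=T["frame"];b=cv2.resize(f[100:250,230:430],(400,300),interpolation=cv2.INTER_CUBIC)
cv2.imwrite("pics/c6.png",cv2.hconcat([a,b]))
E
```

```text
36.4167 [-0.14996148  0.48868882  0.04950714]
-0.12 132 [0.13250552 0.13567357 0.13959329] [0.13266056 0.13566547 0.13955664]
-0.1 565 [0.13230695 0.13575441 0.13961911] [0.13246327 0.1358429  0.13947293]
-0.06 372 [0.13254826 0.13593862 0.13963285] [0.13270678 0.13594473 0.13990313]
0.04 548 [0.13263678 0.13624996 0.13963039] [0.13235038 0.13613473 0.13938839]
0.08 554 [0.13284817 0.13643929 0.14022628] [0.13236752 0.13621233 0.13940501]
```

View pics/c6.png

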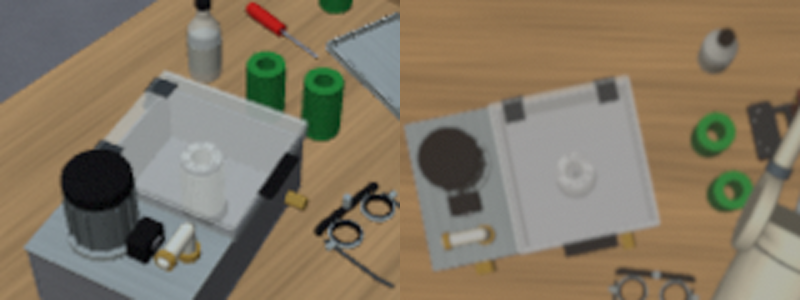

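The lid is flat at 0.136 m from front to back, so it is fully shut. The cartridge is seated beneath it at crop-left (203,165), and the bystanders are undisturbed.

```bash
python3 -c "
from bench import *
print(job_done())"
```

```text
the job is handed in; nothing more can be done
None
```

The long cartridge is fully down on its seat over the standpipe, the lid was eased shut and measures flat from front to back, nothing else on the bench was moved, and the job was handed in at about 36 s.

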